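Pack away the spare drive and screw cups, and shut the drawer

ROBOT

A 7-joint arm with a two-finger parallel gripper is mounted at the origin on the work surface. World frame = base frame: x ahead of the robot, y to its left, z up, the work surface at z = 0. Lengths are in mm, angles in rad, forces in N, time in s.
With the tool pointing down it reaches from about 425 to 1025 mm from the base axis. Payload 9.4 kg.
Tool frame: the origin (TCP) lies on the centre line of the jaws, within the pads' length; the fingertips stand 8 mm ahead of it and the grasp point (between the pads) lies 11 mm behind it (tip_extent is the distance from the TCP to the fingertips, in mm); z points along the fingers, y is the line along which they close (so a half turn about z gives the same grasp; the last joint's range is limited). The gripper opens to 85 mm and grips with 20 to 120 N. Pads are 22 mm wide; open, the fingers measure 114 mm over their backs; the gripper's body (76 mm by 85 mm) begins 54 mm behind the grasp point. The pads swing forward as they close: fully open they stand 13 mm farther back than shut.
Start: joints at [1.185, 0.599, -0.003, 1.599, 0.002, 0.943, -0.08], TCP at [220.33, -690.709, 239.275] pointing down, gripper open.
Joint ranges: [-2.57, 2.57], [-0.35, 1.97], [-1.29, 1.29], [0.11, 2.56], [-1.05, 4.19], [0.11, 1.86], [-2.63, 2.63]. Speed limits (rad/s): [2.22, 2.22, 3.01, 3.01, 3.14, 3.14, 3.14].

INTERFACE

Orientations are given as a unit quaternion [w, x, y, z].
In Python, from plant import * gives the robot as it stands.
- The arm moves only by the tool arm_command, never from a script. Its argument "steps" is a list that holds one entry, the list of rows, each a list of 4 numbers: the shift along the world's x, y, z in cm, then the turn about the world's z in degrees. In form: [[[x, y, z, spin], ...]]. A call has 1 to 12 rows; each row shifts and turns the commanded pose from where the row before left it; what a row does not reach is not made up. A row lasts 1/12 s, in which the tool goes at most 41.7 mm and 7.16 degrees, less where a joint would pass 70% of its speed; a pose out of reach is approached as far as the arm can. A call is refused whole if a number of a shift passes 4.17 or a number of a turn 7.16, either way. A call with a gripper value outside its range is refused whole. "fingers" is the finger opening in cm, from 0 to 8.54, set as the call begins (left out, the last holds). The fingers move at their own pace and stop on an object; "newtons" is the grip in N (left out, the last holds). Time passes only in rows, so rows that do not move let the fingers close. It gives the time, the measured TCP pose, the force, the opening and the grip force at its end, in the units of the state.
- read_state(): the state, without advancing time (a new reading comes with each control period).
- camera(name): name is "scene" or "top" or "wrist"; returns a dict with "image" (480x640x3 uint8, blue, green, red), "vertical_fov" (degrees; the focal length in pixels is half the picture's height over the tangent of half this angle, whatever the lens; pixels are square), "cx", "cy" (the principal point, pixels), "view" (4x4, takes a point from world to camera coordinates); the wrist camera has in their place "tool_from_camera" (4x4, takes a point from camera to tool coordinates, whose origin is the TCP and whose axes are the flange's). Camera axes: x right, y up, looking along -z (the intrinsics and any distortion apply to the point x, -y, -z); pixel columns grow to the right and rows downward; lengths in mm; the calibration is good to about 2 mm. A picture is of the moment at which its call begins: read the wrist's pose just before it. There is no depth.
- close_job(): hands the job in; it is judged then, once.
The state is a dict: "time_s": time; "q": joint angles; "dq": joint speeds; "joint_efforts": joint torques, N m; "position": TCP position; "orientation": TCP orientation; "wrist_force": force on the tool from outside, world axes, zero at the start; "torque": the same for the moment, N m; "grip_width": opening from 0.0 (shut) to 1.0 (fully open); "grip_force": force on a finger pad.
Only numpy, scipy, OpenCV 4.12 (cv2) and the standard library are available. Lean on these libraries where they do the work, as an engineer would, in place of code of your own. Each camera call takes 0.05 s, during which the arm holds its last target. There are 200 camera calls.

TASK

Pack up after servicing the storage enclosure: nest the metal screw cup that stands on the bench fully into the identical cup in the open drawer, and lay the thick, finned drive from the sloped stand gently flat on the drawer floor beside the cups. Then slide the drawer fully shut with the cups still upright inside, leaving the slim drive, the spray can, the screwdriver and the stand as they are.

Things in the scene. Friction and masses are not known exactly. Their poses are not given: they have to be found in the camera images.
- enclosure: Fixed metal enclosure on the bench, 132 high, 240 deep. Origin on the bench under the middle of the drawer mouth, in its front plane; x into the enclosure, y left, z up. Spans y -314 to +146 (dummy drive-bay fronts right of the drawer), plus a thin rack ear 32 further out on either side. The drawer mouth ends 108 above the bench; flat top.
- drawer (a joint): Slide of the drawer, m: 0 = fully shut, grows as the drawer comes out (towards -x of the enclosure), at most 0.18. It starts 0.145 to 0.175 open; sliding friction about 2 N.
- drawer_floor (a point): Centre of the drawer's inner floor, 14 above the bench, moves with the drawer, axes as the enclosure's. Inside x -96 to +96, y -130 to +130. Side walls 5 thick, 44 high. Front panel 8 thick, inner face at x = -96, top edge 107 above the bench. With the drawer open by q (m) the enclosure's front plane is at x = q - 0.096 here; beyond it the drawer is under the enclosure's top.
- drawer_handle (a point): Middle of the bar handle of the drawer: horizontal steel bar 110 long along y, 75 above the bench, 35 out from the drawer's front panel; moves with the drawer, axes as the enclosure's.
- drawer_cup: Open metal screw cup standing loose on the drawer floor, mouth up. 55 high: tapered body (radius 19 at the foot to 27 at height 35, wall 3) under a straight collar of outer radius 31, wall 3, from height 35 to 55. Origin at the centre of its underside, z up along its axis.
- bench_cup: Identical metal cup standing on the bench, mouth up, 90 g; same origin and axes. Nested into the other, its collar rests on the other's rim and its origin is 20 above the other's origin.
- finned_drive: Thick drive module with dark fin lines on its top, 119 x 34 x 25 thick, about 220 g, lying on the sloped stand beside the slim one (either may be left). Origin at the centre of its underside; x along its length, up the slope (black end at -x, down by the lip), y across its 34 width, z out of its finned top.
- slim_drive: Slim drive module, 119 x 34 x 12 thick, plain top, lying on the same stand; same axes. Must stay there. Centres of the drives are about 76 apart.
- stand: Fixed black sloped stand, 170 wide (y), about 130 deep (x), with a plate inclined 32 degrees that rises towards its +x from 14 to 88 above the bench, with a lip 10 high across its lower edge at its -x. It faces away from the robot: the low edge is on the far side. Origin on the bench under its middle.
- spray_can: Upright white can, radius 26, 180 high, standing on the bench; origin at the centre of its underside. Must stay.
- screwdriver: Screwdriver, 170 long, lying on top of the enclosure. Must stay.
Things that resemble listed ones, but are neither listed nor needed, are in the scene too. What is shaped like the bench_cup but blue or purple is not meant. Leave any purple look-alike of the finned_drive alone.

How it is judged:
By the outcome, as a careful person would: the job done as asked, in the order asked, and still so for the second after the job is handed in, with the robot touching nothing.
It also fails if it takes over 61 s, if anything falls off the work surface, if the arm or the gripper's body presses on something with over 40 N, if the wrist force passes 120 N, or if a joint passes its speed limit or range.

## Working session

There is one attempt and no reset: what is moved stays moved. The work goes in short steps, Python scripts to look and compute and a tool call to move; the robot and the scene stay as the last step left them, time stands still between calls to the robot, and variables do not carry over. Pictures are saved under pics/ and viewed, at most 10 in all, crops included, and the job is handed in when it is done.

Besides the shell and the picture viewer there is one more tool, called by a JSON object that holds its "op" and its "data", one argument or row to a line. arm_command: Moves the arm, as the interface text tells. Its arguments: {"type":"object","properties":{"steps":{"type":"array"},"fingers":{"type":"number"},"newtons":{"type":"number"}},"required":["steps"]}

```bash
mkdir -p pics; ls
python3 - <<'E'
from plant import *
import cv2,pickle
d={}
for n in("scene","top","wrist"):
    s=read_state();c=camera(n);c["state"]=s;d[n]=c
    cv2.imwrite(f"pics/a_{n}.png",c["image"])
    print(n,{k:v for k,v in c.items() if k not in("image","state")})
pickle.dump(d,open("a.pkl","wb"));print(s)
E
```

```text
pics
scene {'vertical_fov': 42.54966050535265, 'cx': 313.67627385163803, 'cy': 243.15424542099436, 'view': array([[ 2.18931329e-01,  9.75669021e-01, -1.17912816e-02,
        -1.18778769e+02],
       [-8.30751780e-01,  1.92724351e-01,  5.22215285e-01,
         4.16314764e+02],
       [ 5.11781743e-01, -1.04533658e-01,  8.52732175e-01,
        -1.68121291e+03],
       [ 0.00000000e+00,  0.00000000e+00,  0.00000000e+00,
         1.00000000e+00]])}
top {'vertical_fov': 51.67401844998863, 'cx': 318.338139770664, 'cy': 233.40353972148117, 'view': array([[-7.07270717e-03, -9.99936537e-01, -8.76919498e-03,
        -1.87355477e+00],
       [ 9.87921854e-01, -8.34465224e-03,  1.54728078e-01,
        -5.79387377e+02],
       [-1.54791434e-01, -7.56893297e-03,  9.87918176e-01,
        -1.20649681e+03],
       [ 0.00000000e+00,  0.00000000e+00,  0.00000000e+00,
         1.00000000e+00]])}
wrist {'vertical_fov': 71.3406670323291, 'cx': 313.3660540754645, 'cy': 234.241413373016, 'tool_from_camera': array([[ 5.17313581e-04,  9.44332311e-01,  3.28992735e-01,
         8.62301805e+01],
       [ 9.99999
[... 265 characters left out ...]
ay([ 1.18528861,  0.60006934, -0.0025678 ,  1.6000695 ,  0.00177995,
        0.9429155 , -0.07981902]), 'dq': array([-0.00011873, -0.0029777 ,  0.00010625, -0.00078229,  0.00269884,
        0.00149116, -0.00172274]), 'joint_efforts': array([ 5.48928350e-03, -7.77992749e+01,  1.57009240e+00, -2.58624780e+01,
        1.26259367e-02,  5.48663971e-03,  3.29611623e-05]), 'position': array([ 220.22100121, -690.29474787,  238.47845315]), 'orientation': array([-7.11048967e-04,  9.88099442e-01,  1.53814692e-01, -1.63973079e-04]), 'wrist_force': array([-0.16845149, -0.60192914, -0.01671718]), 'torque': array([ 0.03080628, -0.02551696,  0.02862332]), 'grip_force': 0.0, 'grip_width': 1.0014336885213908}
```

View pics/a_scene.png

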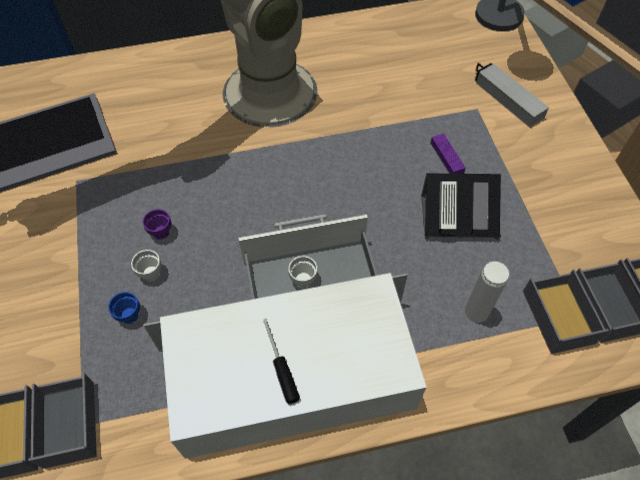

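View pics/a_top.png

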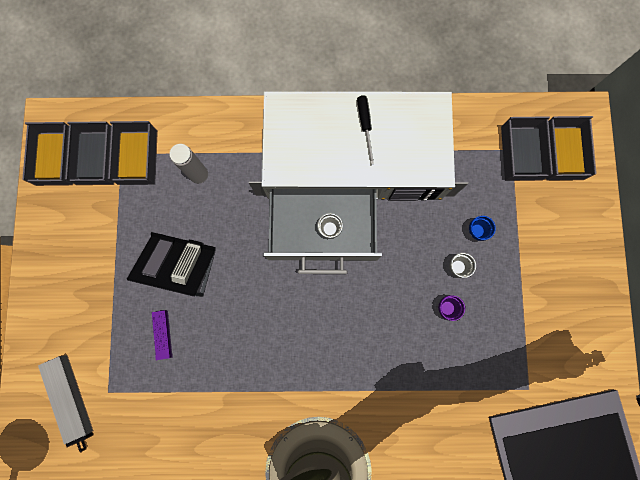

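The scene view shows the steel bench cup at about (146,265), the drawer cup at (302,270), the finned drive at (448,205), the slim one at (481,205) and the can at (487,290). In the top view these are at (462,265), (329,226), (186,263), (157,258) and (182,155). Next I'll look at enlarged crops.

```bash
cat > h.py <<'E'
import numpy as np,cv2,pickle
def K(c):
    f=240/np.tan(np.radians(c["vertical_fov"])/2); return f,c["cx"],c["cy"]
def view(c):
    if "view" in c: return np.array(c["view"])
    s=c["state"];w,x,y,z=s["orientation"]
    from scipy.spatial.transform import Rotation as R
    T=np.eye(4);T[:3,:3]=R.from_quat([x,y,z,w]).as_matrix();T[:3,3]=s["position"]
    return np.linalg.inv(T@np.array(c["tool_from_camera"]))
def ray(c,uv):
    f,cx,cy=K(c);V=np.linalg.inv(view(c))
    d=V[:3,:3]@np.array([(uv[0]-cx)/f,-(uv[1]-cy)/f,-1.]);return V[:3,3],d/np.linalg.norm(d)
def plane(c,uv,z):
    o,d=ray(c,uv);return o+d*(z-o[2])/d[2]
def tri(*cu):
    A=np.zeros((3,3));b=np.zeros(3);L=[ray(c,u) for c,u in cu]
    for o,d in L:
        M=np.eye(3)-np.outer(d,d);A+=M;b+=M@o
    p=np.linalg.solve(A,b)
    return p,max(np.linalg.norm((np.eye(3)-np.outer(d,d))@(p-o)) for o,d in L)
def proj(c,p):
    f,cx,cy=K(c);q=view(c)@np.append(p,1.);return np.array([cx-f*q[0]/q[2],cy+f*q[1]/q[2]])
E
python3 - <<'E'
from h import *
d=pickle.load(open("a.pkl","rb"))
s,t=d["scene"]["image"],d["top"]["image"]
def cr(im,x,y,w,h,k): return cv2.resize(im[y:y+h,x:x+w],None,fx=k,fy=k,interpolation=cv2.INTER_CUBIC)
a=np.hstack([cr(s,235,205,150,100,2.666),cr(t,255,175,150,100,2.666)])[:266,:800]
b=np.hstack([cr(s,415,165,100,83,4),cr(t,120,222,100,83,4)])
cv2.imwrite("pics/b.png",np.vstack([a,b])[:600])
for n,p in(("top",(462,265)),("top",(329,226)),("top",(186,263)),("top",(322,270))):print(plane(d[n],p,55))
E
```

```text
[ 495.68465015 -361.28231267   55.        ]
[596.38752498 -33.34058514  55.        ]
[506.06483311 323.28238246  55.        ]
[486.00628799 -14.86137509  55.        ]
```

View pics/b.png

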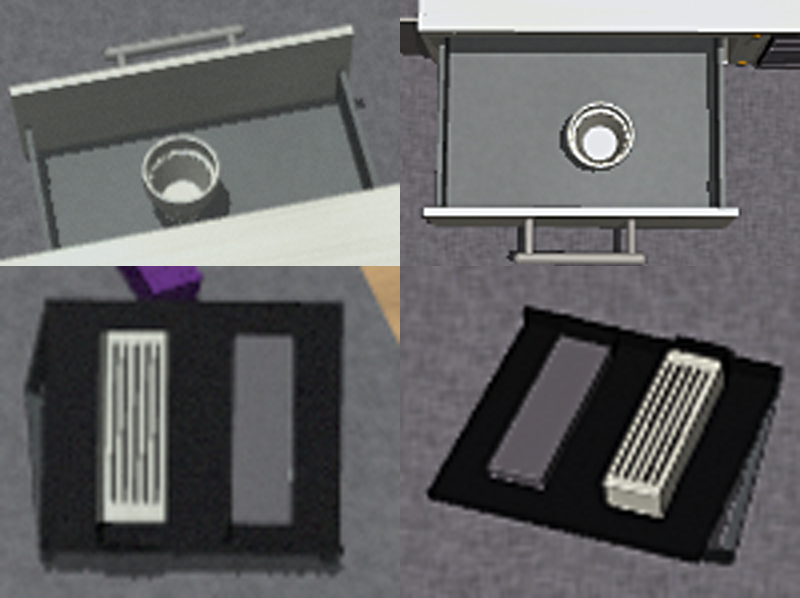

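The crops show the finned drive's four top corners clearly in both views, the drawer cup's rim centred near scene (302,269) and top (330,226), and the handle and panel edges.

Run:
```python
from h import *
np.set_printoptions(precision=1,suppress=True)
d=pickle.load(open("a.pkl","rb"));S,T=d["scene"],d["top"]
sp=lambda X,Y:(415+X/4-.5,165+(Y-266)/4-.5); tp=lambda X,Y:(120+(X-400)/4-.5,222+(Y-266)/4-.5)
s2=lambda X,Y:(235+X/2.666-.5,205+Y/2.666-.5); t2=lambda X,Y:(255+(X-400)/2.666-.5,175+Y/2.666-.5)
C=[]
for n,a,b in(("near-y",(104,333),(664,489)),("near+y",(165,333),(606,478)),("far+y",(165,521),(672,351)),("far-y",(102,521),(722,360))):
    p,e=tri((S,sp(*a)),(T,tp(*b)));C.append(p);print(n,p,e)
C=np.array(C);print("mean",C.mean(0));v=C[[2,3]].mean(0)-C[[0,1]].mean(0);print("len",v,np.linalg.norm(v),np.degrees(np.arctan2(v[1],v[0])))
P={}
for n,a,b in(("cup",(180,170),(600,136)),("panelL",(352,28),(427,210)),("panelR",(12,91),(736,212)),("hL",(241,28),(516,257)),("hR",(107,50),(643,259))):
    p,e=tri((S,s2(*a)),(T,t2(*b)));P[n]=p;print(n,p,e)
v=P["panelL"]-P["panelR"];print("drawer yaw",np.degrees(np.arctan2(-v[0],v[1])))
# enclosure front top edge ends in top view, z=132
for u in((263,187),(453,187)):print("encl",plane(T,u,132))
def ell(c,u,r):
    im=c["image"].astype(int);x,y=u;g=im[y-r:y+r,x-r:x+r].min(2);hs=im[y-r:y+r,x-r:x+r]
    m=(g>125).astype(np.uint8);k,_=cv2.findContours(m,0,1);h=cv2.convexHull(np.vstack([q for q in k if len(q)>4]))
    e=cv2.fitEllipse(h);return (e[0][0]+x-r,e[0][1]+y-r),e[1]
for n,a,b in(("bench",(146,265),(462,265)),("drawercup",(302,270),(329,226))):
    A,B=ell(S,a,20),ell(T,b,18);print(n,A,B,tri((S,A[0]),(T,B[0])),plane(T,B[0],55))
```

```text
near-y [467.6 311.1  99.2] 0.010935643708827396
near+y [474.4 345.8  97.7] 0.6580779474979699
far+y [559.5 326.5  36.9] 0.2823986791526601
far-y [552.8 292.5  39.4] 1.159865418648191
mean [513.6 319.   68.3]
len [ 85.1 -19.  -60.3] 106.04771016668805 -12.56335415726684
cup [596.3 -35.7  61.8] 1.1662170491414654
panelL [523.  122.4 106.2] 0.6643301391815386
panelR [ 519.  -155.5  104.2] 0.6438224284539754
hL [482.4  41.8  75.2] 1.7416415501741176
hR [479.7 -72.8  77. ] 0.5549094910156122
drawer yaw -0.8241604124396795
encl [678.9 124.2 132. ]
encl [ 674.7 -327.9  132. ]
bench ((144.80170822143555, 261.3410873413086), (24.384151458740234, 29.56336212158203)) ((463.4163818359375, 264.75531005859375), (24.181198120117188, 25.52271842956543)) (array([ 496.5, -366.2,   51.8]), np.float64(0.44273179153089715)) [ 496.3 -364.8   55. ]
drawercup ((305.892728805542, 273.048864364624), (29.859228134155273, 41.3007926940918)) ((329.4865188598633, 225.73590660095215), (38.691925048828125, 77.43651580810547)) (array([599.4, -32.2,  43.9]), np.float64(2.6143399743990736)) [597.  -34.6  55. ]
```

{"op": "arm_command", "data": {
  "steps": [
    [[2.3,2.7,-0.3,-1.5],[2.3,2.7,-0.3,-1.5],[2.3,2.7,-0.3,-1.5],[2.3,2.7,-0.3,-1.5],[2.3,2.7,-0.3,-1.5],[2.3,2.7,-0.3,-1.5],[2.3,2.7,-0.3,-1.5],[2.3,2.7,-0.3,-1.5],[2.3,2.7,-0.3,-1.5],[2.3,2.7,-0.3,-1.5],[2.3,2.7,-0.3,-1.5],[2.3,2.7,-0.3,-1.5]]
  ],
  "fingers": 8.54,
  "newtons": 30
}}

```text
time_s: 1.15
position: [497.2, -365.2, 203.0]
orientation: [-0.0, 1.0, -0.003, -0.0]
wrist_force: [1.1, -0.6, -1.0]
grip_width: 0.999
grip_force: 0.0
```

{"op": "arm_command", "data": {
  "steps": [
    [[0,0,-2,0],[0,0,0,0]]
  ]
}}

```text
time_s: 1.32
position: [497.3, -363.2, 180.7]
orientation: [-0.001, 1.0, -0.0, -0.001]
wrist_force: [-0.9, 0.3, -0.5]
grip_width: 1.003
grip_force: 0.0
```

```bash
cat >> h.py <<'E'
def shot(name,file):
    from plant import read_state,camera
    s=read_state();c=camera(name);c["state"]=s
    pickle.dump(c,open(file+".pkl","wb"));cv2.imwrite("pics/"+file+".png",c["image"]);return c
E
python3 - <<'E'
from h import *
c=shot("wrist","w1");s=c["state"];print(s["time_s"],s["position"],s["orientation"],s["q"]);print(proj(c,[496,-366,55]),proj(c,[496,-366,0]))
E
```

```text
1.3167 [ 497.26405076 -363.22298883  180.66769795] [-1.35364521e-03  9.99998149e-01 -9.93960711e-05 -1.36407836e-03] [ 0.48977831  0.53883546  0.07295126  1.91273033 -0.05974258  0.69582319
 -0.97255486]
[316.08578557 230.42730365] [315.81567875 212.37026206]
```

View pics/w1.png

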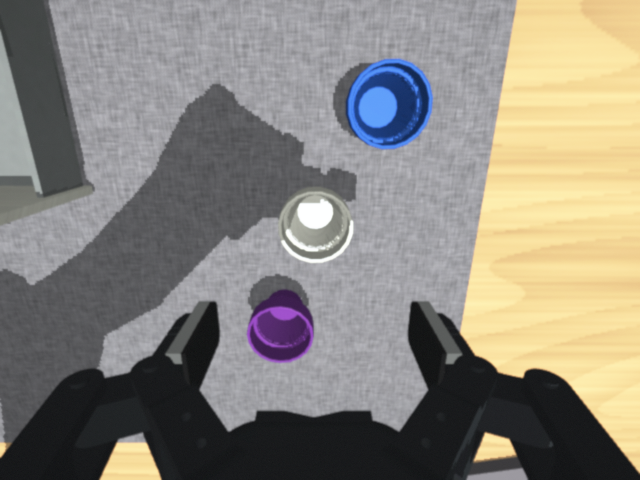

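The wrist view shows the steel cup's rim spanning columns 280–353 and rows 188–263, centred near (316,225.5). The blue and purple decoys stand clear of the finger line.

Run:
```python
from h import *
d=pickle.load(open("a.pkl","rb"));c=pickle.load(open("w1.pkl","rb"));c["state"]=c["state"]
u=(316.3,225.5)
print(plane(c,u,55),tri((c,u),(d["top"],(463.0,264.75)),(d["scene"],(145.5,261.5))))
print([plane(c,v,55) for v in((279.5,225),(353.5,225),(316,188),(316,263))])
```

```text
[ 500.25526816 -366.16240136   55.        ] (array([ 497.13913887, -365.65117782,   49.77495932]), np.float64(1.4683270749395994))
[array([ 500.64741923, -336.0664179 ,   55.        ]), array([ 500.72218006, -396.56242612,   55.        ]), array([ 531.26117741, -365.82628144,   55.        ]), array([ 466.72765639, -366.0151323 ,   55.        ])]
```

{"op": "arm_command", "data": {
  "steps": [
    [[0.2,-0.2,-2.5,0],[0,0,-2.5,0],[0,0,-2.5,0],[0,0,-2.5,0],[0,0,-1.5,0],[0,0,-1.0,0],[0,0,-0.5,0],[0,0,0,0]]
  ]
}}

```text
time_s: 2.03
position: [497.6, -369.6, 53.0]
orientation: [-0.0, 1.0, -0.003, -0.0]
wrist_force: [0.1, 0.2, -0.2]
grip_width: 1.001
grip_force: 0.0
```

Run:
```python
from h import *
c=shot("wrist","w2");s=c["state"];print(s["time_s"],s["position"],s["orientation"])
cv2.imwrite("pics/w2.png",c["image"][200:,:])
```

```text
2.0333 [ 497.5886174  -369.58545166   52.97548816] [-4.73052468e-05  9.99994202e-01 -3.37024227e-03 -4.85192597e-04]
```

View pics/w2.png

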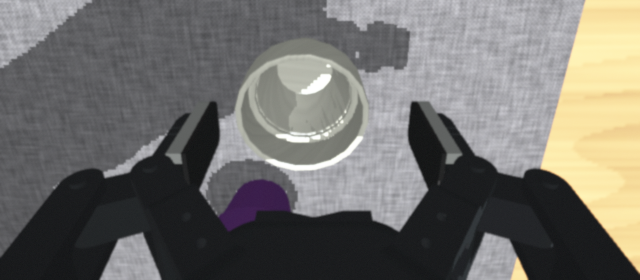

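The cup sits about 5 mm left (+y) of the jaw centre: its rim mid is at column 302 and the fingers' mid at 314. I'll correct for that and close.

{"op": "arm_command", "data": {
  "steps": [
    [[0.1,0.4,-0.3,0],[0,0,-0.3,0],[0,0,0,0],[0,0,0,0]]
  ]
}}

```text
time_s: 2.42
position: [499.5, -364.6, 47.7]
orientation: [0.0, 1.0, -0.003, 0.0]
wrist_force: [-0.3, -0.0, -0.7]
grip_width: 0.997
grip_force: 0.0
```

{"op": "arm_command", "data": {
  "steps": [
    [[0,0,0,0],[0,0,0,0],[0,0,0,0],[0,0,0,0],[0,0,0,0],[0,0,0,0]]
  ],
  "fingers": 5.0,
  "newtons": 30
}}

```text
time_s: 2.92
position: [499.5, -364.8, 47.9]
orientation: [0.0, 1.0, -0.003, 0.0]
wrist_force: [-0.9, 0.6, 5.7]
grip_width: 0.705
grip_force: 31.3
```

{"op": "arm_command", "data": {
  "steps": [
    [[0,0,0.5,0],[0,0,1.5,0],[0,0,2.5,0],[0,0,3.0,0],[0,0,3.0,0],[0,0,3.0,0],[0,0,2.0,0],[0,0,1.0,0],[0,0,0,0]]
  ]
}}

```text
time_s: 3.67
position: [500.1, -365.3, 214.7]
orientation: [0.001, 1.0, -0.003, 0.002]
wrist_force: [0.8, 0.5, -1.0]
grip_width: 0.706
grip_force: 32.8
```

{"op": "arm_command", "data": {
  "steps": [
    [[0.4,1.5,0,0],[0.8,3.0,0,0],[0.8,3.2,0,0],[0.8,3.2,0,0],[0.8,3.2,0,0],[0.8,3.2,0,0],[0.8,3.2,0,0],[0.8,3.2,0,0],[0.8,3.2,0,0],[0.8,3.0,0,0],[0.4,1.5,0,0],[0,0,0,0]]
  ]
}}

```text
time_s: 4.67
position: [579.2, -44.5, 210.1]
orientation: [-0.001, 1.0, 0.001, -0.002]
wrist_force: [0.2, 0.4, 0.1]
grip_width: 0.708
grip_force: 32.8
```

Run:
```python
from h import *
c=shot("wrist","w3");s=c["state"];print(s["time_s"],s["position"],s["orientation"],s["grip_width"],s["grip_force"])
print(proj(c,[596,-35,69]))
t=shot("top","t3")
im=c["image"];cr=cv2.resize(t["image"][170:290,250:410],None,fx=3,fy=3,interpolation=cv2.INTER_CUBIC)
cv2.imwrite("pics/m3.png",np.hstack([cv2.resize(im,(400,300)),cv2.resize(cr,(400,300))]))
```

```text
4.6667 [579.18611296 -44.49923808 210.08954146] [-1.14280516e-03  9.99997866e-01  8.37739192e-04 -1.50348347e-03] 0.7080840441946271 32.82094996422529
[301.54558562 204.31272688]
```

View pics/m3.png

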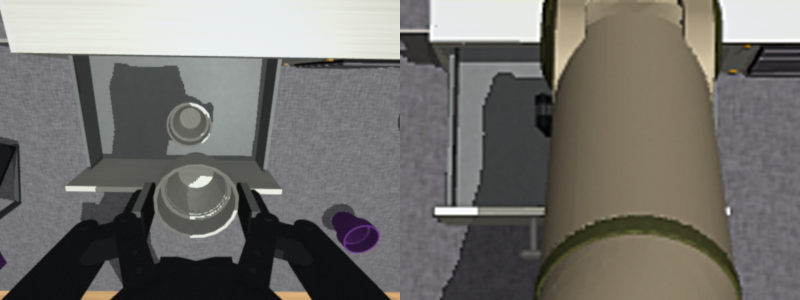

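The wrist view shows the drawer cup's rim near (302,196) at full resolution and the held cup upright between the fingers. I'll refine both centres numerically.

Run:
```python
from h import *
c=pickle.load(open("w3.pkl","rb"));g=cv2.cvtColor(c["image"],cv2.COLOR_BGR2GRAY)
for (x0,x1,y0,y1),(r0,r1) in(((250,355,145,250),(28,42)),((230,400,240,390),(50,72))):
    h=cv2.HoughCircles(g[y0:y1,x0:x1],cv2.HOUGH_GRADIENT_ALT,1.2,4,param1=120,param2=.5,minRadius=r0,maxRadius=r1)
    if h is None: h=cv2.HoughCircles(g[y0:y1,x0:x1],cv2.HOUGH_GRADIENT,1,4,param1=120,param2=14,minRadius=r0,maxRadius=r1);h=h[:,:4]
    print(h[0][:5,:3]+[x0,y0,0])
G=g[:, :].astype(int)
print("col302",list(zip(range(150,245,2),G[150:245:2,302])));print("row195",list(zip(range(255,350,2),G[190,255:350:2])))
```

```text
[[302.79999924 196.59999847  34.6508255 ]]
[[312.80000305 318.          60.84167099]
 [316.40000153 292.79999924  56.30368042]
 [342.80000305 332.40000153  55.48264694]]
col302 [(150, np.int64(150)), (152, np.int64(146)), (154, np.int64(93)), (156, np.int64(74)), (158, np.int64(76)), (160, np.int64(76)), (162, np.int64(87)), (164, np.int64(120)), (166, np.int64(141)), (168, np.int64(110)), (170, np.int64(87)), (172, np.int64(105)), (174, np.int64(136)), (176, np.int64(137)), (178, np.int64(139)), (180, np.int64(137)), (182, np.int64(137)), (184, np.int64(135)), (186, np.int64(134)), (188, np.int64(133)), (190, np.int64(134)), (192, np.int64(134)), (194, np.int64(135)), (196, np.int64(135)), (198, np.int64(135)), (200, np.int64(136)), (202, np.int64(136)), (204, np.int64(135)), (206, np.int64(106)), (208, np.int64(97)), (210, np.int64(97)), (212, np.int64(98)), (214, np.int64(97)), (216, np.int64(98)), (218, np.int64(97)), (220, np.int64(100)), (222, np.int64(122)), (224, np.int64(130)), (226, np.int64(108)), (228, np.int64(87)), (230, np.int64(88)), (232, np.int64(108)), (234, np.int
[... 466 characters left out ...]
 (287, np.int64(107)), (289, np.int64(137)), (291, np.int64(140)), (293, np.int64(137)), (295, np.int64(134)), (297, np.int64(135)), (299, np.int64(135)), (301, np.int64(135)), (303, np.int64(134)), (305, np.int64(137)), (307, np.int64(135)), (309, np.int64(134)), (311, np.int64(136)), (313, np.int64(136)), (315, np.int64(134)), (317, np.int64(134)), (319, np.int64(134)), (321, np.int64(103)), (323, np.int64(87)), (325, np.int64(87)), (327, np.int64(87)), (329, np.int64(101)), (331, np.int64(131)), (333, np.int64(127)), (335, np.int64(128)), (337, np.int64(112)), (339, np.int64(81)), (341, np.int64(142)), (343, np.int64(153)), (345, np.int64(154)), (347, np.int64(155)), (349, np.int64(157))]
```

Run:
```python
from h import *
np.set_printoptions(precision=1,suppress=True)
c=pickle.load(open("w3.pkl","rb"));w1=pickle.load(open("a.pkl","rb"))
p=c["state"]["position"]
print("dcup",plane(c,(302.5,196.3),69),tri((c,(302.5,196.3)),(w1["top"],(329.8,225.9)),(w1["scene"],(302.5,268.8))))
zr=p[2]+7.2
for dx in(-4,0,4):
    # predicted outer rim extremes for held cup at offset dx
    q=np.array([proj(c,[p[0]+dx+31*np.cos(a),p[1]+31*np.sin(a),zr]) for a in np.linspace(0,6.28,60)])
    print(dx,q.min(0),q.max(0))
cv2.imwrite("pics/m4.png",cv2.resize(c["image"][150:400,220:420],None,fx=2.4,fy=2.4,interpolation=cv2.INTER_CUBIC))
```

```text
dcup [602.9 -35.9  69. ] (array([597.4, -35.5,  57.6]), np.float64(2.846441860704363))
-4 [242.3 268.3] [380.4 385.5]
0 [241.7 259.5] [381.  378.8]
4 [241.  250.6] [381.6 372.1]
```

View pics/m4.png

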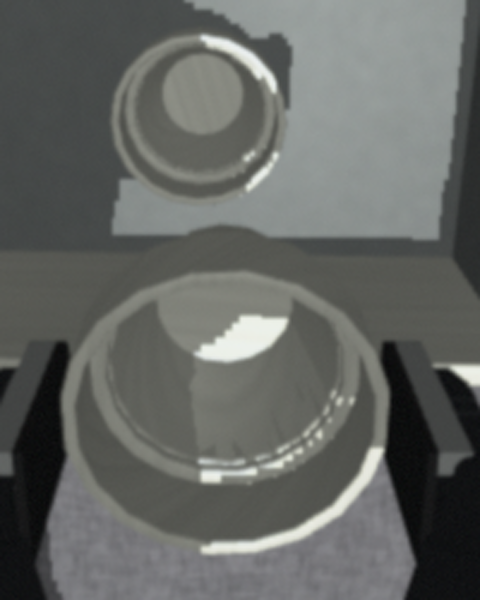

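The crop shows the held rim spanning columns 246–382 and rows 262–380, about 1 mm off the TCP axis. The drawer cup's rim is centred near (302.7,198.5), which puts the cup at about (599,−36).

{"op": "arm_command", "data": {
  "steps": [
    [[1.0,0.8,-1.0,0],[1.1,0.8,-2.0,0],[0,0,-2.0,0],[0,0,-2.0,0],[0,0,-1.0,0],[0,0,-0.5,0],[0,0,0,0],[0,0,0,0],[0,0,0,0],[0,0,0,0]]
  ]
}}

```text
time_s: 5.6
position: [600.9, -34.9, 128.3]
orientation: [-0.0, 1.0, -0.003, 0.001]
wrist_force: [-0.4, 0.0, -0.1]
grip_width: 0.707
grip_force: 32.8
```

Run:
```python
from h import *
c=shot("wrist","w5");s=c["state"];print(s["time_s"],s["position"],s["orientation"],s["dq"])
print(proj(c,[599,-36,69]))
cv2.imwrite("pics/m5.png",cv2.resize(c["image"][150:400,200:440],None,fx=2,fy=2))
```

```text
5.6 [600.89908175 -34.85959314 128.31545693] [-1.49082044e-05  9.99995693e-01 -2.80583231e-03  8.60438155e-04] [ 0.00010604  0.00052874 -0.00143585  0.00160284  0.0010055  -0.00193749
  0.00084777]
[313.7879544  265.25703548]
```

View pics/m5.png

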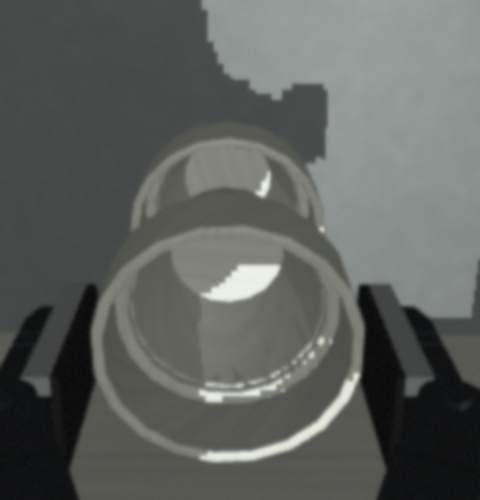

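The cups are aligned in y, with both centred on crop column 228. I'll lower now.

{"op": "arm_command", "data": {
  "steps": [
    [[0,0,-0.8,0],[0,0,-0.8,0],[0,0,-0.8,0],[0,0,-0.7,0],[0,0,-0.5,0],[0,0,-0.3,0],[0,0,0,0],[0,0,0,0]]
  ]
}}

```text
time_s: 6.32
position: [600.3, -34.8, 88.0]
orientation: [0.0, 1.0, -0.003, -0.0]
wrist_force: [0.6, 0.6, -1.0]
grip_width: 0.709
grip_force: 32.8
```

{"op": "arm_command", "data": {
  "steps": [
    [[0,0,-0.2,0],[0,0,-0.2,0],[0,0,0,0],[0,0,0,0]]
  ]
}}

```text
time_s: 6.65
position: [600.3, -34.7, 84.3]
orientation: [-0.0, 1.0, -0.003, 0.0]
wrist_force: [-0.4, 0.5, -1.0]
grip_width: 0.706
grip_force: 32.8
```

{"op": "arm_command", "data": {
  "steps": [
    [[0,0,-0.1,0],[0,0,-0.1,0],[0,0,0,0]]
  ]
}}

```text
time_s: 6.9
position: [600.5, -34.8, 82.4]
orientation: [0.0, 1.0, -0.003, 0.0]
wrist_force: [-0.5, -0.0, 0.5]
grip_width: 0.706
grip_force: 33.0
```

{"op": "arm_command", "data": {
  "steps": [
    [[0,0,-0.1,0],[0,0,-0.1,0],[0,0,0,0]]
  ]
}}

```text
time_s: 7.15
position: [601.8, -34.8, 82.0]
orientation: [-0.0, 1.0, -0.003, 0.002]
wrist_force: [-1.7, -0.5, 16.8]
grip_width: 0.7
grip_force: 34.2
```

Contact came at TCP z = 82, which is where full nesting was expected. Releasing now.

{"op": "arm_command", "data": {
  "steps": [
    [[0,0,0.1,0],[0,0,0,0],[0,0,0,0],[0,0,0,0],[0,0,0,0]]
  ],
  "fingers": 7.6
}}

```text
time_s: 7.57
position: [600.1, -34.7, 81.0]
orientation: [0.0, 1.0, -0.003, -0.0]
wrist_force: [-0.4, 0.2, 0.9]
grip_width: 0.89
grip_force: 0.0
```

{"op": "arm_command", "data": {
  "steps": [
    [[0,0,0.5,0],[0,0,1.0,0],[0,0,2.0,0],[0,0,3.0,0],[0,0,3.0,0],[0,0,3.0,0],[0,0,1.5,0]]
  ]
}}

```text
time_s: 8.15
position: [601.4, -34.9, 225.8]
orientation: [-0.0, 1.0, -0.003, 0.002]
wrist_force: [0.9, -0.7, 0.0]
grip_width: 0.894
grip_force: 0.0
```

Run:
```python
from h import *
np.set_printoptions(precision=1,suppress=True)
c=shot("wrist","w6");s=c["state"];print(s["time_s"],s["position"],s["orientation"])
for z in (89,69):
    q=np.array([proj(c,[599+31*np.cos(a),-36+31*np.sin(a),z]) for a in np.linspace(0,6.28,60)]);print(z,q.min(0),q.max(0),q.mean(0))
cv2.imwrite("pics/m6.png",c["image"])
```

```text
8.15 [601.4 -34.9 225.8] [-0.  1. -0.  0.]
89 [277.4 192.9] [349.9 261.9] [313.7 227.4]
69 [279.7 188.2] [347.6 253.3] [313.6 220.8]
```

View pics/m6.png

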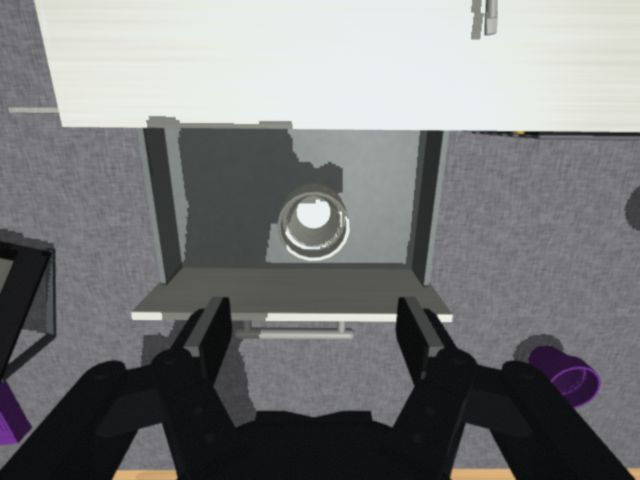

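The wrist view shows the cups nested and upright: the rim spans columns 278–350 and rows 189–261, matching a rim height of 89. Next is the drive.

{"op": "arm_command", "data": {
  "steps": [
    [[-0.4,1.5,0,-1.0],[-0.8,3.0,0,-1.2],[-0.8,3.6,0,-1.2],[-0.8,3.6,0,-1.2],[-0.8,3.6,0,-1.2],[-0.8,3.6,0,-1.2],[-0.8,3.6,0,-1.2],[-0.8,3.6,0,-1.2],[-0.8,3.6,0,-1.2],[-0.8,3.3,0,-1.2],[-0.5,2.3,0,-0.8],[0,0,0,0]]
  ],
  "fingers": 5.6
}}

```text
time_s: 9.2
position: [516.9, 324.9, 221.6]
orientation: [-0.001, 0.994, -0.109, -0.0]
wrist_force: [0.5, 0.3, -0.1]
grip_width: 0.657
grip_force: 0.0
```

{"op": "arm_command", "data": {
  "steps": [
    [[0,0,0,0],[0,0,0,0],[0,0,0,0]]
  ]
}}

```text
time_s: 9.45
position: [519.8, 316.7, 221.6]
orientation: [0.0, 0.994, -0.113, 0.0]
wrist_force: [0.1, 0.7, -0.3]
grip_width: 0.657
grip_force: 0.0
```

Run:
```python
from h import *
np.set_printoptions(precision=1,suppress=True)
c6=pickle.load(open("w6.pkl","rb"))
for n,u,z in(("panel L",(134,318),107),("panel R",(450,319),107),("encl",(300,129.5),132),("floor front L",(184,268),14),("floor front R",(410,266),14),("handle",(250,335),75),("handle",(352,335),75)):print(n,plane(c6,u,z))
c=shot("wrist","w7");s=c["state"];print(s["time_s"],s["position"],s["orientation"])
im=c["image"].astype(int);g=im.min(2)
m=((g>120)).astype(np.uint8)
k,_=cv2.findContours(cv2.morphologyEx(m,cv2.MORPH_CLOSE,np.ones((7,7))),0,1)
for q in sorted(k,key=cv2.contourArea)[::-1][:5]:
    r=cv2.minAreaRect(q);print(cv2.contourArea(q),r,cv2.boxPoints(r).tolist())
for n,p in(("near-y",[467.6,311.1,99.2]),("near+y",[474.4,345.8,97.7]),("far+y",[559.5,326.5,36.9]),("far-y",[552.8,292.5,39.4])):print(n,proj(c,p))
```

```text
panel L [523.  122.4 107. ]
panel R [ 520.6 -155.6  107. ]
encl [681.2 -27.4 132. ]
floor front L [528.3 111.8  14. ]
floor front R [ 529.5 -145.    14. ]
handle [481.9  28.8  75. ]
handle [481.4 -74.1  75. ]
9.45 [519.8 316.7 221.6] [ 0.   1.  -0.1  0. ]
170877.0 ((319.5, 235.0), (470.0, 639.0), 90.0) [[-1.438960068992929e-14, 0.0], [639.0, 0.0], [639.0, 470.0], [0.0, 470.0]]
13322.0 ((585.0, 76.5), (153.0, 108.0), 90.0) [[531.0, 0.0], [639.0, 0.0], [639.0, 153.0], [531.0, 153.0]]
4177.5 ((310.2939453125, 229.2172088623047), (37.589202880859375, 117.0552749633789), 1.1017061471939087) [[290.3774719238281, 287.3726806640625], [292.6281433105469, 170.33901977539062], [330.2104187011719, 171.06173706054688], [327.9597473144531, 288.09539794921875]]
4089.0 ((312.0, 366.0), (108.0, 142.0), 90.0) [[241.0, 312.0], [383.0, 312.0], [383.0, 420.0], [241.0, 420.0]]
2065.5 ((456.1207275390625, 457.5517883300781), (81.9310302734375, 39.89655303955078), 46.39718246459961) [[413.42333984375, 441.64453125], [442.31396484375, 414.12969970703125], [498.818115234375, 473.45904541015625], [469.927490234375, 500.973876953125]]
near-y [332.7 285.5]
near+y [291.8 285.9]
far+y [293.4 173.7]
far-y [329.9 172.9]
```

{"op": "arm_command", "data": {
  "steps": [
    [[-0.4,0.2,-1.0,-0.6],[0,0,-2.5,0],[0,0,-3.0,0],[0,0,-3.0,0],[0,0,-1.5,0],[0,0,-1.0,0],[0,0,0,0],[0,0,0,0],[0,0,0,0]]
  ]
}}

```text
time_s: 10.25
position: [515.9, 320.4, 102.2]
orientation: [-0.0, 0.993, -0.118, 0.001]
wrist_force: [0.7, -0.7, 0.5]
grip_width: 0.655
grip_force: 0.0
```

Run:
```python
from h import *
np.set_printoptions(precision=2,suppress=True)
c=shot("wrist","w8");s=c["state"];print(s["time_s"],s["position"],s["orientation"])
g=c["image"].astype(int).min(2)
for y in(150,180,210,240,270,300):
    print(y,np.where(g[y,230:400]>120)[0][[0,-1]]+230)
```

```text
10.25 [515.95 320.37 102.2 ] [-0.    0.99 -0.12  0.  ]
150 [271 399]
180 [388 399]
210 [286 399]
240 [285 399]
270 [284 399]
300 [284 399]
```

Run:
```python
from h import *
c=pickle.load(open("w8.pkl","rb"))
g=c["image"].astype(int).min(2)
for y in(200,240,280,320):
    w=np.where(g[y,200:440]>120)[0]+200;r=np.split(w,np.where(np.diff(w)>1)[0]+1);print(y,[(a[0],a[-1]) for a in r])
p=np.array([471,329,98.5]);u=np.array([.826,-.192,-.53])
n=np.array([.226,.974,0])
for t in(20,50,80):print(t,proj(c,p+u*t+17*n),proj(c,p+u*t-17*n))
```

```text
200 [(np.int64(286), np.int64(343)), (np.int64(385), np.int64(439))]
240 [(np.int64(285), np.int64(290)), (np.int64(296), np.int64(300)), (np.int64(306), np.int64(311)), (np.int64(316), np.int64(321)), (np.int64(327), np.int64(332)), (np.int64(337), np.int64(342)), (np.int64(387), np.int64(439))]
280 [(np.int64(284), np.int64(289)), (np.int64(295), np.int64(300)), (np.int64(305), np.int64(311)), (np.int64(316), np.int64(321)), (np.int64(327), np.int64(332)), (np.int64(338), np.int64(343)), (np.int64(389), np.int64(439))]
320 [(np.int64(283), np.int64(289)), (np.int64(294), np.int64(300)), (np.int64(305), np.int64(311)), (np.int64(316), np.int64(322)), (np.int64(327), np.int64(333)), (np.int64(338), np.int64(343)), (np.int64(416), np.int64(439))]
20 [284.43368964 346.487534  ] [347.96055834 346.11610925]
50 [285.16291316 289.77926793] [346.40653712 289.38411969]
80 [285.84155841 237.00423526] [344.96036942 236.58949231]
```

The drive is centred between the jaws at column 314 and aligned in yaw. Descend and grip gently.

{"op": "arm_command", "data": {
  "steps": [
    [[-0.2,0,-1.0,0],[0,0,-1.2,0],[0,0,-1.0,0],[0,0,-0.6,0],[0,0,0,0],[0,0,0,0]]
  ]
}}

```text
time_s: 10.8
position: [513.1, 320.0, 62.5]
orientation: [0.0, 0.993, -0.118, -0.001]
wrist_force: [0.5, -0.3, 0.2]
grip_width: 0.656
grip_force: 0.0
```

{"op": "arm_command", "data": {
  "steps": [
    [[0,0,0,0],[0,0,0,0],[0,0,0,0],[0,0,0,0],[0,0,0,0],[0,0,0,0]]
  ],
  "fingers": 2.5,
  "newtons": 25
}}

```text
time_s: 11.3
position: [513.6, 320.5, 63.7]
orientation: [-0.0, 0.993, -0.118, 0.0]
wrist_force: [-0.5, -0.2, 4.6]
grip_width: 0.388
grip_force: 25.7
```

{"op": "arm_command", "data": {
  "steps": [
    [[0,0,0.3,0],[0,0,0.7,0],[0,0,1.5,0],[0,0,2.0,0],[0,0,2.0,0],[0,0,2.0,0],[0,0,2.0,0],[0,0,1.5,0],[0,0,1.0,0],[0,0,0.5,0],[0,0,0,0]]
  ]
}}

```text
time_s: 12.22
position: [513.5, 320.4, 199.2]
orientation: [-0.0, 0.993, -0.118, 0.0]
wrist_force: [-0.4, -0.3, -3.6]
grip_width: 0.391
grip_force: 25.4
```

Run:
```python
from h import *
c=shot("wrist","w9");s=c["state"];print(s["time_s"],s["position"],s["grip_width"],s["wrist_force"])
g=c["image"].astype(int).min(2);m=np.uint8(g>120);m[:, :270]=0;m[:,360:]=0
k,_=cv2.findContours(cv2.morphologyEx(m,cv2.MORPH_CLOSE,np.ones((7,7))),0,1)
for q in sorted(k,key=cv2.contourArea)[::-1][:4]:print(cv2.contourArea(q),cv2.boundingRect(q))
c=pickle.load(open("w8.pkl","rb"))
g=c["image"].astype(int).min(2);m=np.uint8(g>120);m[:, :270]=0;m[:,360:]=0
k,_=cv2.findContours(cv2.morphologyEx(m,cv2.MORPH_CLOSE,np.ones((7,7))),0,1)
for q in sorted(k,key=cv2.contourArea)[::-1][:4]:print(cv2.contourArea(q),cv2.boundingRect(q))
from plant import camera
c=shot("scene","s9");d=pickle.load(open("a.pkl","rb"))["scene"]
for im in(c["image"],d["image"]):
    print(im[205,481],im[188:225,470:495].mean((0,1)))
```

```text
12.2167 [513.49357909 320.40362358 199.16514419] 0.39148003771315315 [-0.39597579 -0.27399813 -3.61167459]
15106.5 (270, 206, 90, 210)
13186.0 (270, 0, 90, 155)
14682.5 (270, 0, 90, 172)
11441.0 (281, 194, 64, 194)
[69 66 68] [51.08216216 49.1772973  48.73513514]
[105 102 101] [76.64540541 73.77621622 73.47891892]
```

{"op": "arm_command", "data": {
  "steps": [
    [[0.4,-1.2,0,0.6],[0.8,-2.4,0,1.2],[0.9,-2.8,0,1.4],[0.9,-2.8,0,1.4],[0.9,-2.8,0,1.4],[0.9,-2.8,0,1.4],[0.9,-2.8,0,1.4],[0.9,-2.8,0,1.4],[0.9,-2.8,0,1.4],[0.8,-2.4,0,1.2],[0.4,-1.1,0,0.6],[0,0,0,0]]
  ]
}}

```text
time_s: 13.32
position: [600.6, 49.0, 197.0]
orientation: [0.001, 1.0, -0.003, -0.001]
wrist_force: [0.5, -0.5, -2.2]
grip_width: 0.393
grip_force: 25.4
```

{"op": "arm_command", "data": {
  "steps": [
    [[0,0,-1.5,0],[0,0,-2.5,0],[0,0,-2.5,0],[0,0,-2.0,0],[0,0,-1.0,0],[0,0,0,0],[0,0,0,0],[0,0,0,0]]
  ]
}}

```text
time_s: 13.98
position: [600.8, 53.7, 104.1]
orientation: [-0.0, 1.0, -0.001, 0.0]
wrist_force: [0.6, -0.4, -2.1]
grip_width: 0.39
grip_force: 25.4
```

Run:
```python
from h import *
np.set_printoptions(precision=1,suppress=True)
c=shot("wrist","w10");s=c["state"];print(s["time_s"],s["position"],s["orientation"],s["grip_width"],s["wrist_force"])
cv2.imwrite("pics/w10.png",c["image"])
```

```text
13.9833 [600.8  53.7 104.1] [-0.  1. -0.  0.] 0.3898198698980848 [ 0.6 -0.4 -2.1]
```

{"op": "arm_command", "data": {
  "steps": [
    [[0,0,-1.0,0],[0,0,-1.2,0],[0,0,-0.8,0],[0,0,-0.4,0],[0,0,0,0],[0,0,0,0]]
  ],
  "newtons": 20
}}

```text
time_s: 14.53
position: [600.1, 53.2, 68.7]
orientation: [0.0, 1.0, -0.001, -0.001]
wrist_force: [-0.7, -0.1, -1.9]
grip_width: 0.39
grip_force: 25.4
```

{"op": "arm_command", "data": {
  "steps": [
    [[0,0,-0.3,0],[0,0,-0.3,0],[0,0,-0.3,0],[0,0,0,0],[0,0,0,0]]
  ]
}}

```text
time_s: 14.95
position: [600.6, 53.4, 60.4]
orientation: [-0.0, 1.0, -0.001, 0.0]
wrist_force: [0.1, -0.2, -0.3]
grip_width: 0.387
grip_force: 25.9
```

{"op": "arm_command", "data": {
  "steps": [
    [[0,0,-0.3,0],[0,0,-0.3,0],[0,0,-0.3,0],[0,0,0,0]]
  ],
  "fingers": 2.5,
  "newtons": 20
}}

```text
time_s: 15.28
position: [600.2, 53.3, 50.7]
orientation: [0.0, 1.0, -0.001, -0.0]
wrist_force: [-0.2, 0.4, 1.8]
grip_width: 0.389
grip_force: 26.2
```

{"op": "arm_command", "data": {
  "steps": [
    [[0,0,-0.3,0],[0,0,-0.3,0],[0,0,-0.2,0],[0,0,0,0]]
  ]
}}

```text
time_s: 15.62
position: [600.3, 53.2, 42.7]
orientation: [0.0, 1.0, -0.001, -0.0]
wrist_force: [-1.3, -0.3, 0.7]
grip_width: 0.39
grip_force: 26.3
```

Run:
```python
from h import *
c=shot("wrist","w11");print(c["state"]["position"])
im=c["image"]
a=pickle.load(open("w10.pkl","rb"))["image"]
cv2.imwrite("pics/m11.png",np.hstack([cv2.resize(a,(400,300)),cv2.resize(im,(400,300))]))
```

```text
[600.31507737  53.22120525  42.74859792]
```

{"op": "arm_command", "data": {
  "steps": [
    [[0,0,-0.2,0],[0,0,-0.2,0],[0,0,-0.2,0],[0,0,0,0]]
  ]
}}

```text
time_s: 16.0
position: [600.2, 53.3, 36.8]
orientation: [0.0, 1.0, -0.001, -0.0]
wrist_force: [-1.2, -0.8, 0.3]
grip_width: 0.391
grip_force: 26.4
```

{"op": "arm_command", "data": {
  "steps": [
    [[0,0,-0.2,0],[0,0,-0.1,0],[0,0,0,0]]
  ]
}}

```text
time_s: 16.25
position: [600.2, 53.3, 34.0]
orientation: [0.0, 1.0, -0.001, -0.0]
wrist_force: [-1.8, 0.2, 1.5]
grip_width: 0.389
grip_force: 26.5
```

{"op": "arm_command", "data": {
  "steps": [
    [[0,0,-0.1,0],[0,0,-0.1,0],[0,0,0,0]]
  ]
}}

```text
time_s: 16.5
position: [600.3, 53.3, 32.1]
orientation: [0.0, 1.0, -0.001, -0.0]
wrist_force: [-1.0, 0.2, 0.9]
grip_width: 0.395
grip_force: 26.5
```

Run:
```python
from h import *
c=shot("wrist","w12");print(c["state"]["position"],c["state"]["wrist_force"])
im=c["image"]
a=pickle.load(open("w10.pkl","rb"))["image"]
cv2.imwrite("pics/m12.png",np.hstack([cv2.resize(a,(400,300)),cv2.resize(im,(400,300))]))
g=im.astype(int).min(2);
for y in range(100,420,20):
    w=np.where(g[y,230:400]>110)[0]+230;r=np.split(w,np.where(np.diff(w)>1)[0]+1);print(y,[(a[0],a[-1]) for a in r if len(a)>0])
```

```text
[600.27066448  53.25856366  32.08833045] [-1.00773206  0.2058083   0.90508662]
100 [(np.int64(230), np.int64(399))]
120 [(np.int64(230), np.int64(399))]
140 [(np.int64(230), np.int64(399))]
160 [(np.int64(309), np.int64(399))]
180 [(np.int64(359), np.int64(399))]
200 [(np.int64(358), np.int64(399))]
220 [(np.int64(272), np.int64(399))]
240 [(np.int64(273), np.int64(280)), (np.int64(288), np.int64(295)), (np.int64(303), np.int64(309)), (np.int64(318), np.int64(324)), (np.int64(332), np.int64(339)), (np.int64(346), np.int64(399))]
260 [(np.int64(274), np.int64(281)), (np.int64(289), np.int64(295)), (np.int64(303), np.int64(310)), (np.int64(318), np.int64(324)), (np.int64(332), np.int64(338)), (np.int64(346), np.int64(354)), (np.int64(365), np.int64(369))]
280 [(np.int64(275), np.int64(281)), (np.int64(289), np.int64(295)), (np.int64(303), np.int64(310)), (np.int64(318), np.int64(324)), (np.int64(332), np.int64(338)), (np.int64(346), np.int64(352))]
300 [(np.int64(276), np.int64(282)), (np.int64(290), np.int64(296)), (np.int64(304), np.int64(310)), (np.int64(317), np.int64(323)), (np.in
[... 374 characters left out ...]
.int64(310)), (np.int64(317), np.int64(323)), (np.int64(331), np.int64(336)), (np.int64(344), np.int64(349))]
360 [(np.int64(274), np.int64(284)), (np.int64(291), np.int64(297)), (np.int64(304), np.int64(310)), (np.int64(316), np.int64(323)), (np.int64(329), np.int64(336)), (np.int64(342), np.int64(352))]
380 [(np.int64(278), np.int64(285)), (np.int64(291), np.int64(297)), (np.int64(303), np.int64(310)), (np.int64(316), np.int64(322)), (np.int64(329), np.int64(335)), (np.int64(341), np.int64(349))]
400 [(np.int64(279), np.int64(285)), (np.int64(291), np.int64(298)), (np.int64(304), np.int64(310)), (np.int64(316), np.int64(322)), (np.int64(328), np.int64(335)), (np.int64(340), np.int64(348))]
```

Run:
```python
from h import *
from scipy.optimize import least_squares
c=pickle.load(open("w12.pkl","rb"))
# left outer edge and right outer edge columns -> width 34 gives depth: z by ray pair
L={240:272.5,260:273.5,280:274.5,300:275.5,320:276.5,340:277.5,380:278,400:278.5}
R={260:354.5,280:352.5,300:350.5,320:349.5,340:349.5,400:348.5,380:349.5}
P=[]
for y in R:
    o,a=ray(c,(L[y],y));_,b=ray(c,(R[y],y));s=34/np.linalg.norm(a/a[2]-b/b[2]) # rays normalised to |dz|=1
    p=o+(a/-a[2]+b/-b[2])/2*s;P.append(p)
P=np.array(P);print(P.round(1));print(np.degrees(np.arctan(np.polyfit(P[:,0],P[:,2],1)[0])))
```

```text
[[630.5  52.1  38.1]
 [620.1  52.3  36. ]
 [608.8  52.5  33.7]
 [597.9  52.5  33.1]
 [587.7  52.3  34.4]
 [557.4  52.4  40.2]
 [569.1  52.2  39.7]]
-2.8817009809430307
```

{"op": "arm_command", "data": {
  "steps": [
    [[0,0,-0.1,0],[0,0,-0.1,0],[0,0,0,0]]
  ]
}}

```text
time_s: 16.8
position: [602.2, 53.2, 31.8]
orientation: [-0.0, 1.0, -0.001, 0.002]
wrist_force: [-0.2, -1.4, 15.6]
grip_width: 0.393
grip_force: 28.1
```

View pics/m12.png

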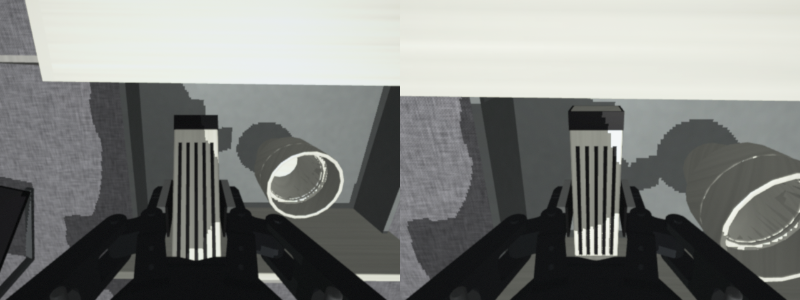

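The force jump shows the drive is now flat on the floor. The picture shows it clear of the cups, which stand upright. Release.

{"op": "arm_command", "data": {
  "steps": [
    [[0,0,0.1,0],[0,0,0,0],[0,0,0,0],[0,0,0,0],[0,0,0,0]]
  ],
  "fingers": 5.2
}}

```text
time_s: 17.22
position: [600.3, 53.4, 31.0]
orientation: [-0.0, 1.0, -0.001, -0.0]
wrist_force: [0.0, 1.2, 0.8]
grip_width: 0.61
grip_force: 0.0
```

{"op": "arm_command", "data": {
  "steps": [
    [[0,0,0.3,0],[0,0,1.0,0],[0,0,2.0,0],[0,0,3.0,0],[0,0,3.0,0],[0,0,3.0,0],[0,0,3.0,0],[0,0,2.0,0],[0,0,0.5,0],[0,0,0,0],[0,0,0,0]]
  ]
}}

```text
time_s: 18.13
position: [599.9, 53.2, 209.2]
orientation: [0.0, 1.0, -0.001, -0.0]
wrist_force: [0.4, 0.5, 0.4]
grip_width: 0.603
grip_force: 0.0
```

Run:
```python
from h import *
c=shot("wrist","w13");print(c["state"]["position"],c["state"]["time_s"])
im=c["image"];g=im.astype(int).min(2);m=np.uint8(g>110)
k,_=cv2.findContours(cv2.morphologyEx(m,cv2.MORPH_CLOSE,np.ones((5,5))),0,1)
for y in range(150,330,20):
    w=np.where(g[y,230:400]>115)[0]+230;r=np.split(w,np.where(np.diff(w)>1)[0]+1);print(y,[(int(a[0]),int(a[-1])) for a in r if len(a)>0])
for z in(39,):
  for x in(541,647,660):
    print(x,proj(c,[x,70,z]),proj(c,[x,36,z]))
q=np.array([proj(c,[599+31*np.cos(a),-36+31*np.sin(a),89]) for a in np.linspace(0,6.28,60)]);print(q.min(0),q.max(0))
e=cv2.Canny(im,60,150)
G=cv2.cvtColor(im,cv2.COLOR_BGR2GRAY)
x0,y0=[int(v)-15 for v in q.min(0)];x1,y1=[int(v)+15 for v in q.max(0)]
h=cv2.HoughCircles(G[y0:y1,x0:x1],cv2.HOUGH_GRADIENT_ALT,1.2,5,param1=120,param2=.5,minRadius=30,maxRadius=55);print(None if h is None else h[0][:3,:3]+[x0,y0,0])
```

```text
[599.94750507  53.19304915 209.20759851] 18.1333
150 [(333, 399)]
170 [(296, 297), (303, 305), (308, 312), (315, 319), (321, 325), (328, 332), (340, 363)]
190 [(296, 298), (303, 304), (309, 310), (316, 317), (322, 324), (329, 330), (340, 362), (386, 386), (394, 399)]
210 [(291, 294), (296, 299), (302, 305), (308, 312), (314, 318), (321, 325), (327, 377), (388, 399)]
230 [(282, 294), (296, 299), (302, 306), (308, 312), (315, 318), (321, 325), (327, 399)]
250 [(296, 300), (302, 306), (309, 312), (315, 318), (321, 324), (327, 331)]
270 []
290 []
310 [(279, 289), (293, 307), (311, 312), (314, 331), (334, 366)]
541 [295.85529335 271.066815  ] [329.68348087 271.02766033]
647 [293.66794916 164.21135307] [331.41473742 164.16047373]
660 [293.36430254 149.37770226] [331.65507197 149.32507732]
[384.35986724 194.68321554] [461.6622722 267.4558302]
[[424.20000076 203.          40.16298294]]
```

Drive is flat in place. Now go outside the handle with the fingers shut.

{"op": "arm_command", "data": {
  "steps": [
    [[-1.0,-0.5,0,0],[-2.0,-0.8,0,0],[-2.2,-0.9,0,0],[-2.2,-0.9,0,0],[-2.2,-0.9,0,0],[-2.2,-0.9,0,0],[-2.2,-0.9,0,0],[-1.5,-0.8,0,0],[-0.5,-0.4,0,0],[0,0,0,0],[0,0,0,0]]
  ],
  "fingers": 0
}}

```text
time_s: 19.1
position: [440.8, -16.7, 209.1]
orientation: [-0.0, 1.0, -0.001, 0.0]
wrist_force: [0.0, 0.6, 1.5]
grip_width: -0.001
grip_force: 0.0
```

{"op": "arm_command", "data": {
  "steps": [
    [[0,0,-1.0,0],[0,0,-2.0,0],[0,0,-2.5,0],[0,0,-2.5,0],[0,0,-2.5,0],[0,0,-2.0,0],[0,0,-1.0,0],[0,0,-0.4,0],[0,0,0,0],[0,0,0,0]]
  ]
}}

```text
time_s: 19.93
position: [441.0, -16.4, 70.2]
orientation: [-0.0, 1.0, -0.001, -0.0]
wrist_force: [0.7, -0.8, -0.4]
grip_width: -0.002
grip_force: 0.0
```

{"op": "arm_command", "data": {
  "steps": [
    [[0.3,0,0,0],[0.4,0,0,0],[0.4,0,0,0],[0.3,0,0,0],[0.3,0,0,0],[0.3,0,0,0],[0.3,0,0,0],[0.3,0,0,0],[0.3,0,0,0],[0.3,0,0,0]]
  ]
}}

```text
time_s: 20.77
position: [472.6, -16.7, 70.2]
orientation: [0.0, 1.0, -0.001, -0.0]
wrist_force: [0.1, 0.9, 0.1]
grip_width: 0.0
grip_force: 0.0
```

{"op": "arm_command", "data": {
  "steps": [
    [[0.3,0,0,0],[0.4,0,0,0],[0.4,0,0,0],[0.5,0,0,0],[0.5,0,0,0],[0.5,0,0,0],[0.5,0,0,0],[0.5,0,0,0],[0.5,0,0,0],[0.5,0,0,0],[0.5,0,0,0],[0.5,0,0,0]]
  ]
}}

```text
time_s: 21.77
position: [528.8, -16.8, 70.2]
orientation: [0.0, 1.0, -0.001, -0.0]
wrist_force: [-3.1, -1.1, 0.5]
grip_width: 0.002
grip_force: 1.2
```

{"op": "arm_command", "data": {
  "steps": [
    [[0.5,0,0,0],[0.5,0,0,0],[0.5,0,0,0],[0.5,0,0,0],[0.5,0,0,0],[0.5,0,0,0],[0.5,0,0,0],[0.5,0,0,0],[0.5,0,0,0],[0.5,0,0,0],[0.5,0,0,0],[0.5,0,0,0]]
  ]
}}

```text
time_s: 22.77
position: [588.9, -16.7, 70.3]
orientation: [0.0, 1.0, -0.001, -0.0]
wrist_force: [-2.6, -1.7, 0.3]
grip_width: -0.001
grip_force: 1.2
```

Run:
```python
from h import *
c=shot("wrist","w14");print(c["state"]["position"],c["state"]["time_s"],c["state"]["wrist_force"])
g=cv2.cvtColor(c["image"],cv2.COLOR_BGR2GRAY).astype(int)
for col in(150,400,450):print(col,[int(v) for v in g[100:470:6,col]])
for x in(570,590,610,630,679):print(x,proj(c,[x,20,107])[1],proj(c,[x,20,132])[1],proj(c,[x,20,75])[1])
```

```text
[588.8541404  -16.7084726   70.26446981] 22.7667 [-2.6272546  -1.70915642  0.34371324]
150 [38, 59, 131, 217, 235, 237, 161, 134, 131, 116, 135, 135, 93, 94, 93, 92, 90, 92, 126, 130, 132, 132, 72, 72, 68, 64, 71, 74, 73, 68, 65, 72, 65, 72, 74, 67, 66, 63, 66, 66, 70, 66, 65, 70, 69, 67, 67, 70, 62, 16, 17, 19, 13, 14, 19, 20, 21, 23, 24, 34, 35, 37]
400 [156, 155, 157, 156, 156, 157, 155, 155, 157, 78, 77, 80, 90, 91, 91, 90, 91, 91, 124, 233, 233, 236, 197, 125, 126, 137, 126, 126, 133, 79, 129, 114, 101, 95, 128, 131, 129, 137, 132, 129, 122, 19, 20, 18, 19, 18, 23, 22, 23, 25, 26, 23, 20, 16, 18, 32, 13, 15, 19, 16, 16, 17]
450 [152, 151, 150, 153, 152, 152, 152, 150, 152, 77, 76, 77, 91, 92, 91, 92, 91, 90, 106, 233, 233, 236, 223, 125, 124, 118, 130, 132, 127, 122, 111, 152, 169, 132, 124, 127, 127, 130, 137, 132, 122, 132, 126, 123, 128, 119, 18, 19, 16, 17, 17, 20, 21, 21, 22, 23, 19, 23, 19, 21, 32, 31]
570 410.7398321373497 477.343712465929 354.5870591863584
590 368.11365864352155 428.8797307133639 318.0391379290596
610 320.5784231781215 373.38162570060416 278.1622053676207
630 267.23427868725184 309.19815336338024 234.47971773170784
679 104.14093969046539 99.42902979384402 107.5072375393844
```

{"op": "arm_command", "data": {
  "steps": [
    [[0.5,0,0,0],[0.5,0,0,0],[0.4,0,0,0],[0.4,0,0,0],[0.3,0,0,0],[0.2,0,0,0],[0.2,0,0,0]]
  ]
}}

```text
time_s: 23.4
position: [613.5, -16.7, 70.3]
orientation: [-0.0, 1.0, -0.001, -0.0]
wrist_force: [-1.9, -1.2, 2.0]
grip_width: -0.004
grip_force: 1.1
```

{"op": "arm_command", "data": {
  "steps": [
    [[0.2,0,0,0],[0.1,0,0,0],[0.1,0,0,0],[0.1,0,0,0]]
  ]
}}

```text
time_s: 23.73
position: [618.3, -16.7, 70.3]
orientation: [0.0, 1.0, -0.001, -0.0]
wrist_force: [-2.0, -1.7, 0.2]
grip_width: 0.001
grip_force: 1.1
```

{"op": "arm_command", "data": {
  "steps": [
    [[0.1,0,0,0],[0.1,0,0,0],[0.1,0,0,0],[0,0,0,0]]
  ]
}}

```text
time_s: 24.07
position: [621.1, -16.8, 70.2]
orientation: [0.0, 1.0, -0.001, -0.0]
wrist_force: [-3.5, -0.7, 1.9]
grip_width: -0.001
grip_force: 1.5
```

{"op": "arm_command", "data": {
  "steps": [
    [[0.1,0,0,0],[0.1,0,0,0],[0,0,0,0]]
  ]
}}

```text
time_s: 24.32
position: [621.3, -16.7, 70.1]
orientation: [0.0, 1.0, -0.001, -0.002]
wrist_force: [-8.2, -1.2, 4.6]
grip_width: -0.001
grip_force: 4.1
```

{"op": "arm_command", "data": {
  "steps": [
    [[0.1,0,0,0],[0.1,0,0,0],[0,0,0,0]]
  ]
}}

```text
time_s: 24.57
position: [621.4, -16.8, 69.9]
orientation: [0.0, 1.0, -0.001, -0.004]
wrist_force: [-13.8, -0.1, 8.2]
grip_width: -0.003
grip_force: 6.7
```

The drawer hit its end stop where expected. Back off and check.

{"op": "arm_command", "data": {
  "steps": [
    [[-0.3,0,0,0],[-0.5,0,0,0],[-1.0,0,0,0],[-2.0,0,0,0],[-3.0,0,0,0],[-3.5,0,0.5,0],[-2.0,0,2.0,0],[-1.0,0,3.0,0],[0,0,3.5,0],[0,0,3.5,0],[0,0,1.5,0],[0,0,0,0]]
  ]
}}

```text
time_s: 25.57
position: [494.1, -16.6, 214.1]
orientation: [-0.0, 1.0, -0.001, 0.004]
wrist_force: [0.8, 0.3, -0.1]
grip_width: -0.005
grip_force: 0.0
```

Run:
```python
from h import *
np.set_printoptions(precision=1,suppress=True)
c=shot("wrist","w15");print(c["state"]["position"],c["state"]["time_s"],c["state"]["wrist_force"])
g=cv2.cvtColor(c["image"],cv2.COLOR_BGR2GRAY).astype(int)
for x in(120,250,420):
  print(x,[(y,int(g[y-2,x]),int(g[y+2,x])) for y in range(20,300) if abs(g[y+2,x]-g[y-2,x])>25 and abs(g[y+2,x]-g[y-2,x])>=max(abs(g[k+2,x]-g[k-2,x]) for k in(y-1,y+1))])
for X in(671,679):print(X,proj(c,[X,-16,107]),proj(c,[X,-16,132]))
print(proj(c,[636,-16,75]))
s=shot("scene","s15");d=pickle.load(open("a.pkl","rb"))["scene"]
df=np.abs(s["image"].astype(int)-d["image"]).max(2)>50
k,_=cv2.findContours(np.uint8(df),0,1)
print([cv2.boundingRect(q) for q in k if cv2.contourArea(q)>60])
```

```text
[494.1 -16.6 214.1] 25.5667 [ 0.8  0.3 -0.1]
120 []
250 [(28, 215, 243), (40, 188, 99), (50, 95, 174), (111, 170, 98)]
420 []
671 [310.6 -40.4] [310.2 -61.9]
679 [310.6 -56.7] [310.1 -80.8]
[311.2  38.4]
[(141, 264, 28, 23), (139, 250, 20, 24), (288, 231, 87, 57), (239, 200, 128, 41), (440, 181, 17, 48), (0, 98, 272, 139), (267, 97, 92, 98), (254, 0, 75, 94)]
```

```bash
python3 -c "
from plant import *
print(close_job())"
```

```text
the job is handed in; nothing more can be done
None
```

The job is handed in at about 26 s: the cups are nested, the finned drive lies flat beside them, and the drawer is pushed to its end stop. The cups were upright when last seen, before I closed it, and the final scene picture showed changes only at the bench cup, the finned drive, the drawer and the arm.

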